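Tip the glass-ball feeder over to its open chute

TASK

Three green glass balls wait in the steel seesaw trough of the feeder, backed up against the upright plate that shuts off the chute to the full tray. With a fingertip on its thumb plate, press the raised end of the seesaw fully down so that all three balls roll down the other chute into the empty tray; once they lie there, press the opposite thumb plate fully down so the seesaw is tipped back as it first stood, and leave it there. Do not touch or lift the balls, and leave the loose things around the feeder where they are.

Things in the scene. Friction and masses are not known exactly. Their poses are not given: they have to be found in the camera images.
- station: fixed ball feeder, plywood base 130 x 375 mm, a tray beyond each end (690 mm overall). Origin: on the bench, below the seesaw's pivot. z up; y along the feeder from open right chute (-y) to shut-off left chute (+y); -x is the side with the thumb plates, towards the robot. Pivot pin along x, 90 mm up, between posts at x = +-30 mm, 26 mm wide in y, 100 mm high. Balls in the full +y tray are fixed
- rocker (a joint): seesaw tilt (rad) between hard stops: -0.18 = left (+y) end fully down, as at the start; +0.18 = right end down, to the empty tray. Slight friction; 1 to 2 N on a thumb plate moves it. Empty it stays where left; with balls at the left it may fall back. Trough 218 x 42 mm, open-ended, walls to 23 mm above the pivot. Tipped fully right, the balls roll out and settle in about 1 to 3 s
- shut_plate (a point): middle of the top edge of the upright steel shut-off plate at the left end of the trough, 125 mm above the bench, at y = +113 mm of the station; plate 56 mm wide in x, 3 mm thick
- press_right (a point): centre of the top of the right thumb plate (steel, 46 mm along y, sticks out 65 mm from the trough to -x, 4 mm thick); press here to tip towards the open chute. It moves and tilts with the seesaw; when level it is at x = -56, y = -85 mm from the station's origin, 96 mm above the bench; about 111 mm up when raised, 81 mm when fully down
- press_left (a point): centre of the top face of the left thumb plate, the same as the right one but at y = +85 mm; 81 mm above the bench at the start (down), 111 mm when raised
- tray_empty (a point): centre of the empty tray's cork floor, 10 mm above the bench, at y = -270 mm of the station, axes as the station's. Inside 112 mm (x) by 144 mm (y); plywood walls 36 mm high at the chute, 55 mm at the sides, 80 mm at the far end. The floor falls slightly away from the chute
- ball_a: green glass ball, 30 mm across, about 35 g; origin at its centre. Lowest in the trough, against the shut-off plate
- ball_b: green glass ball like ball_a, second in the row
- ball_c: green glass ball like ball_a, third in the row, nearest the pivot
- jar: bystander: amber glass jar with a steel lid, 60 mm across, 85 mm high, behind the feeder; origin at the centre of its underside
- foil_roll: bystander: roll of copper foil lying flat, 68 mm across, 14 mm high, in front of the feeder; origin at the centre of its underside
- wedge_block: bystander: wooden block 50 x 70 x 30 mm behind the feeder; origin at the centre of its underside
- brush: bystander: flat brush 160 mm long lying on the bench in front of the full tray; origin at its middle, on the bench
Mind the look-alikes: they are no part of the job. What is shaped like the ball_b but pink or red is not meant.

How it is judged:
By the outcome, as a careful person would: the job done as asked, in the order asked, and still so for the second after the job is handed in, with the robot touching nothing.
It also fails if it takes over 38 s, if anything falls off the work surface, if the arm or the gripper's body presses on something with over 40 N, if the wrist force passes 120 N, or if a joint passes its speed limit or range.

ROBOT

A 6-joint arm with a two-finger parallel gripper is mounted at the origin on the work surface. World frame = base frame: x ahead of the robot, y to its left, z up, the work surface at z = 0. Lengths are in m, angles in rad, forces in N, time in s.
With the tool pointing down it reaches from about 0.25 to 0.725 m from the base axis. Payload 4 kg.
Tool frame: the origin (TCP) lies at the centre of the arm's flange, where the gripper is bolted on; the fingertips stand 173 mm ahead of it and the grasp point (between the pads) lies 155 mm ahead of it; x points along the fingers, z is the direction in which the jaws open and shut, and the axes are right-handed (so a half turn about x gives the same grasp; the last joint's range is limited). The gripper opens to 85 mm and grips with 20 to 120 N. Pads are 22 mm wide; open, the fingers measure 114 mm over their backs; the gripper's body (76 mm by 85 mm) begins 54 mm behind the grasp point. The pads swing forward as they close: fully open they stand 13 mm farther back than shut.
Start: joints at [1.228, 0.241, 0.005, 1.335, 0, 1.571], TCP at [0.168, 0.471, 0.405] pointing down, gripper open.
Joint ranges: [-2.72, 2.72], [-1.05, 1.87], [-1.09, 1.28], [-1.99, 2.15], [-1.42, 1.44], [-3.14, 3.14]. Speed limits (rad/s): [2.79, 2.79, 3.14, 3.14, 3.14, 3.14].

INTERFACE

Orientations are given as a unit quaternion [x, y, z, w].
In Python, from workcell import bot gives the robot as it stands.
- The arm moves only by the tool arm_command, never from a script. Its argument "moves" is one flat list of numbers, 7 for each row, row after row: the shift along the tool's x, y, z in m, then the turn, a rotation vector about the tool's x, y, z in rad, then the closure, from -1 (fully open) to 1 (shut). A call has 1 to 20 rows; each row shifts and turns the pose as measured when the row begins, along the tool's axes as they then stand; what a row does not reach is not made up. A row lasts 1/12 s, in which the tool goes at most 41.7 mm and 7.16 degrees, less where a joint would pass 70% of its speed; a pose out of reach is approached as far as the arm can. A call with a gripper value outside its range is refused whole. The fingers move at their own pace and stop on an object; the grip force is fixed at half the most. Time passes only in rows, so rows that do not move let the fingers close. It gives the time, the measured TCP pose, the force and the opening at its end, in the units of the state.
- bot.get_obs(): the state, without advancing time (a new reading comes with each control period).
- bot.camera(name): name is "scene" or "side" or "wrist"; returns the picture (400x640x3 uint8, red, green, blue); there is no depth.
- bot.get_calibration(name): a dict with "mtx" (3x3 intrinsics, pixels), "world_from_camera" (4x4, takes a point from camera to world coordinates); the wrist camera has in their place "mount" (4x4, takes a point from camera to tool coordinates, whose origin is the TCP and whose axes are the tool frame's). Camera axes: x right, y up, looking along -z (the intrinsics and any distortion apply to the point x, -y, -z); pixel columns grow to the right and rows downward; lengths in m; the calibration is good to about 2 mm. A picture is of the moment at which its call begins: read the wrist's pose just before it. get_calibration takes no time and is no camera call.
- bot.job_done(): hands the job in, once; it reports no verdict.
The state is a dict: "clock": time; "joint_pos": joint angles; "joint_vel": joint speeds; "tau": joint torques, N m; "eef_pos": TCP position; "tool_rot": TCP orientation; "ft_force": force on the tool from outside, world axes, zero at the start; "ft_torque": the same for the moment, N m; "grip_width": finger opening in m.
Only numpy, scipy, OpenCV 4.12 (cv2) and the standard library are available. Lean on these libraries where they do the work, as an engineer would, in place of code of your own. Each camera call takes 0.05 s, during which the arm holds its last target.

## Working session

There is one attempt and no reset: what is moved stays moved. The work goes in short steps, Python scripts to look and compute and a tool call to move; the robot and the scene stay as the last step left them, time stands still between calls to the robot, and variables do not carry over. Pictures are saved under pics/ and viewed, and the job is handed in when it is done.

Besides the shell and the picture viewer there is one more tool, called after "Emit:" by a JSON object that holds its "method" and its "body", one argument or row to a line. arm_command: Moves the arm, as the interface text tells. Its arguments: {"type":"object","properties":{"moves":{"type":"array"}},"required":["moves"]}

```bash
mkdir -p pics; ls; python3 - <<'E'
from workcell import bot
import cv2,numpy as np
np.set_printoptions(precision=4,suppress=True)
o=bot.get_obs();print(o)
for n in("scene","side","wrist"):
    cv2.imwrite(f"pics/{n}0.png",cv2.cvtColor(bot.camera(n),cv2.COLOR_RGB2BGR))
    print(n,bot.get_calibration(n))
E
```

```text
pics
{'clock': 0.0, 'joint_pos': array([ 1.228 ,  0.2414,  0.0037,  1.3352, -0.    ,  1.5708]), 'joint_vel': array([-0.0008,  0.001 ,  0.0009,  0.0012,  0.0002, -0.0013]), 'tau': array([  0.0008, -37.2317,  25.2408,   0.0171,   0.0001,  -0.    ]), 'eef_pos': array([0.168 , 0.4706, 0.4038]), 'tool_rot': array([-0.4078,  0.5786,  0.407 ,  0.5773]), 'ft_force': array([-0.9473, -0.4225,  0.2123]), 'ft_torque': array([ 0.0767, -0.0053,  0.016 ]), 'grip_width': 0.08512121609153743}
scene {'mtx': array([[442.8678,   0.    , 313.549 ],
       [  0.    , 442.8678, 199.4489],
       [  0.    ,   0.    ,   1.    ]]), 'world_from_camera': array([[ 0.8342, -0.4838,  0.2647,  0.9225],
       [ 0.5514,  0.7221, -0.4179, -0.4463],
       [ 0.011 ,  0.4945,  0.8691,  1.0594],
       [ 0.    ,  0.    ,  0.    ,  1.    ]])}
side {'mtx': array([[424.3406,   0.    , 319.7726],
       [  0.    , 424.3406, 200.6171],
       [  0.    ,   0.    ,   1.    ]]), 'world_from_camera': array([[-0.9092,  0.2815, -0.3069,  0.29  ],
       [-0.4164, -0.6259,  0.6595,  0.7196],
       [-0.0064,  0.7274,  0.6862,  0.8062],
       [ 0.    ,  0.    ,  0.    ,  1.    ]])}
wrist {'mtx': array([[304.6779,   0.    , 320.0383],
       [  0.    , 304.6779, 199.4947],
       [  0.    ,   0.    ,   1.    ]]), 'mount': array([[ 0.0007,  0.2795, -0.9601,  0.0312],
       [-0.0002,  0.9602,  0.2795,  0.0715],
       [ 1.    , -0.    ,  0.0007,  0.0002],
       [ 0.    ,  0.    ,  0.    ,  1.    ]])}
```

View pics/scene0.png

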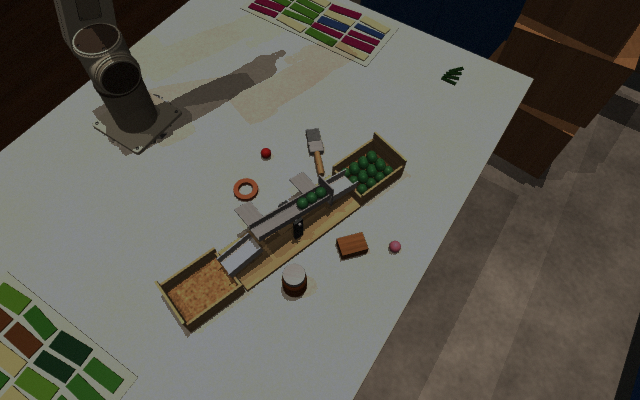

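View pics/side0.png

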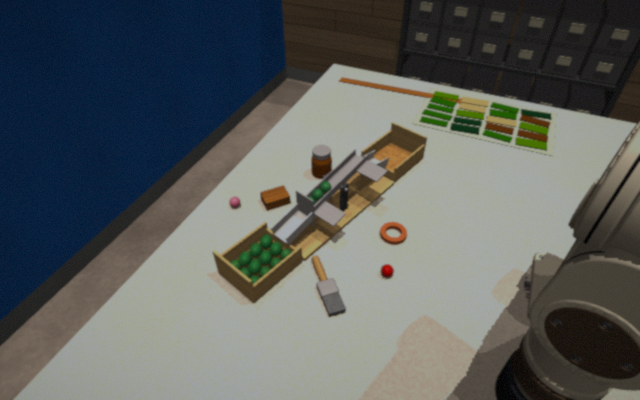

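View pics/wrist0.png

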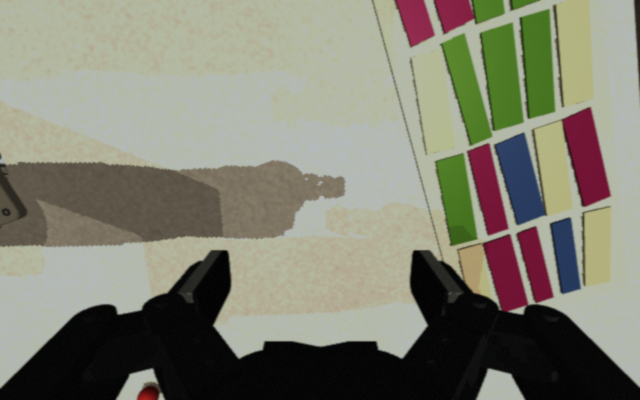

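The scene view shows the empty cork tray at (205,290), the full tray at (370,168) and the thumb plates at about (250,215) right and (303,183) left. The trough's three green balls are near (311,196).

Could be mistaken for the targets:
- Trough balls at (311,196): chosen, green and in the trough.
- Red ball at (266,153).
- Pink ball at (395,246).
- Fixed green balls in the full tray at (370,168).

For the plates, I choose the right one, on the empty-tray side, as the raised one. Next I'll check that in close crops.

```bash
python3 - <<'E'
import cv2
a=cv2.imread("pics/scene0.png")[125:335,150:415]
cv2.imwrite("pics/sc_crop.png",cv2.resize(a,None,fx=3,fy=2.85,interpolation=cv2.INTER_CUBIC))
a=cv2.imread("pics/side0.png")[115:305,205:435]
cv2.imwrite("pics/si_crop.png",cv2.resize(a,None,fx=3,fy=3,interpolation=cv2.INTER_CUBIC))
E
```

```text
(no output)
```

View pics/sc_crop.png

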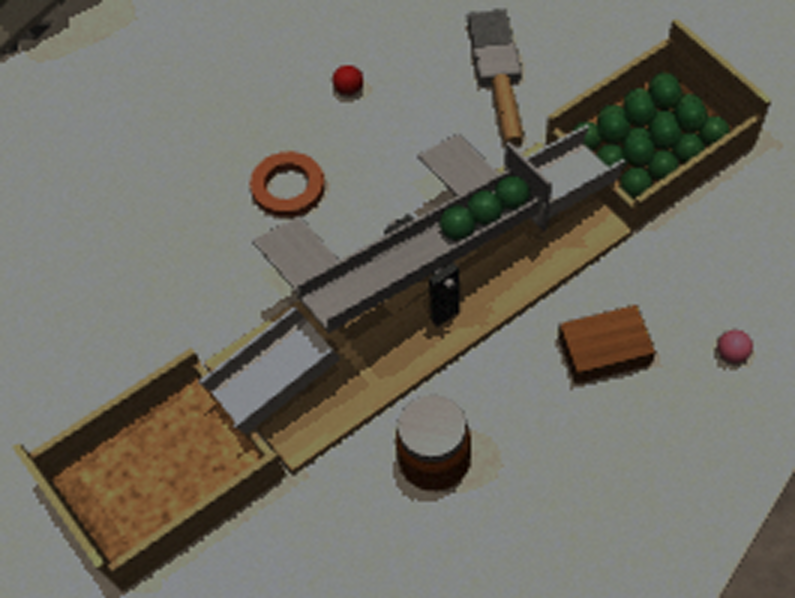

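View pics/si_crop.png

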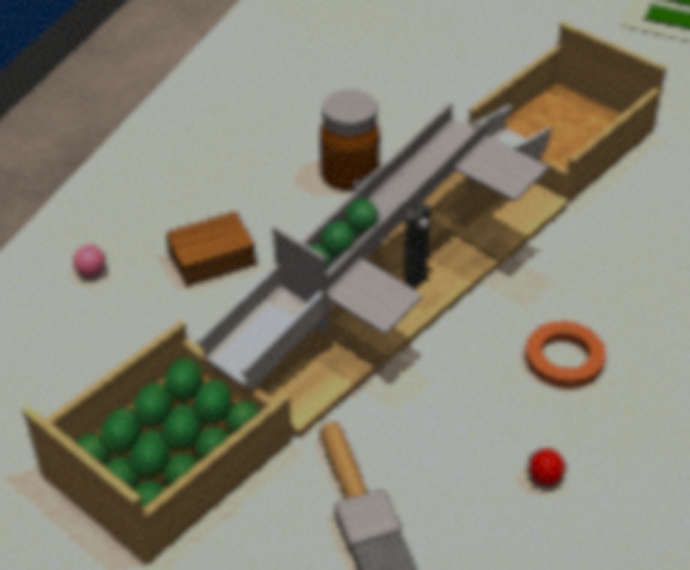

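```bash
cat > h.py <<'E'
from workcell import bot
import cv2,numpy as np
from scipy.optimize import least_squares
np.set_printoptions(precision=4,suppress=True)
def proj(n,P):
    c=bot.get_calibration(n);T=np.linalg.inv(c["world_from_camera"]);p=(T[:3,:3]@np.asarray(P).T).T+T[:3,3]
    q=np.c_[p[:,0],-p[:,1],-p[:,2]]@c["mtx"].T
    return q[:,:2]/q[:,2:]
def tilt(y,z,a): # a=rocker
    z=z-.09; return y*np.cos(a)-z*np.sin(a), .09+y*np.sin(a)+z*np.cos(a)
E
python3 - <<'E'
from h import *
def pl(x,y,a): # plate top point; rocker -.18 = +y down
    yy,zz=tilt(y,.096,a);return (x,yy,zz)
a=-.18
S=[((-.028,.1145,.125),(507,147)),((.028,.1145,.125),(549,187)),
 (pl(-.0885,-.108,a),(253,242)),(pl(-.0885,-.062,a),(303,221)),
 (pl(-.0885,.062,a),(418,158)),(pl(-.0885,.108,a),(456,135)),
 ((-.06,.345,.08),(673,22)),((.06,.345,.08),(768,102)),((-.06,-.345,.08),(18,448)),((.06,-.345,.08),(100,567))]
D=[(pl(-.0885,.108,a),(375,331)),(pl(-.0885,.062,a),(420,297)),(pl(-.0885,-.062,a),(518,199)),(pl(-.0885,-.108,a),(547,167)),
 ((.028,.1145,.125),(275,232)),((-.06,.345,.08),(148,520)),((.06,.345,.08),(30,412)),((.06,-.345,.08),(562,26)),((-.06,-.345,.08),(663,70))]
s=np.array([p for p,_ in S]);su=np.array([u for _,u in S],float)/[3,2.85]+[150,125]-.3
d=np.array([p for p,_ in D]);du=np.array([u for _,u in D],float)/3+[205,115]-.3
def W(q,P):
    c,n=np.cos(q[2]),np.sin(q[2]);return P@np.array([[c,n,0],[-n,c,0],[0,0,1]])+[q[0],q[1],0]
f=lambda q:np.r_[(proj("scene",W(q,s))-su).ravel(),(proj("side",W(q,d))-du).ravel()]
r=least_squares(f,[.5,.0,0],loss='soft_l1');print(r.x,r.cost);print(f(r.x).reshape(-1,2))
q=r.x
pts=np.array([pl(-.056,-.085,a),pl(-.056,.085,a),pl(-.056,-.085,-a),pl(-.056,.085,-a),(0,-.27,.01)])
print(W(q,pts))
np.save("q.npy",q)
for n in("scene","side"):
    im=cv2.imread(f"pics/{n}0.png");k=proj(n,W(q,pts))
    im=cv2.resize(im,None,fx=3,fy=3,interpolation=cv2.INTER_CUBIC)
    for u in k[[0,1,4]]: cv2.drawMarker(im,tuple(int(t*3+1) for t in u),(255,0,255),0,12,2)
    x0,y0=(450,375) if n=="scene" else(610,345)
    cv2.imwrite(f"pics/{n}_fit.png",im[y0:y0+600,x0:x0+795])
E
```

```text
[ 0.6034 -0.0472 -0.297 ] 28.187632116311704
[[ 0.4329 -1.6422]
 [ 1.0218 -0.8172]
 [-0.7171 -0.9038]
 [-1.6783 -2.1347]
 [-0.6282 -1.5933]
 [ 0.3149 -0.9749]
 [ 0.7658 -0.3467]
 [-0.193  -0.8931]
 [ 0.023   0.8379]
 [ 0.254  -0.073 ]
 [ 4.438   0.146 ]
 [ 1.6533 -1.179 ]
 [-0.2238 -0.4184]
 [ 0.8024 -0.8324]
 [-0.8044 -2.3277]
 [-3.9677 -8.1386]
 [-0.6892 -1.4769]
 [-0.2465 -1.7963]
 [-0.3039 -1.8168]]
[[ 0.5257 -0.1098  0.1111]
 [ 0.5746  0.0501  0.0807]
 [ 0.525  -0.1118  0.0807]
 [ 0.574   0.0481  0.1111]
 [ 0.5243 -0.3054  0.01  ]]
```

```bash
cat >> h.py <<'E'
from scipy.spatial.transform import Rotation as Rn
q=np.load("q.npy") if __import__("os").path.exists("q.npy") else None
def W(P):
    c,n=np.cos(q[2]),np.sin(q[2]);return np.asarray(P)@np.array([[c,n,0],[-n,c,0],[0,0,1]])+[q[0],q[1],0]
def to(tip):
    o=bot.get_obs();R=Rn.from_quat(o["tool_rot"]).as_matrix()
    t=o["eef_pos"]+R@[.173,0,0];print("clock",o["clock"],"tip",t,"shift",R.T@(np.asarray(tip)-t),"F",o["ft_force"],"j",o["joint_pos"],"g",o["grip_width"]);print(R)
E
python3 - <<'E'
from h import *
to(W([-.060,-.0826,.150]))
E
```

```text
clock 0.15 tip [0.1679 0.4705 0.231 ] shift [ 0.0817 -0.528  -0.4263] F [ 0.2512 -0.7095 -0.0712] j [ 1.228   0.2412  0.004   1.3352 -0.      1.5708] g 0.08538686218331243
[[-0.0005 -0.9418  0.3361]
 [-0.0015  0.3361  0.9418]
 [-1.     -0.     -0.0016]]
```

View pics/scene_fit.png

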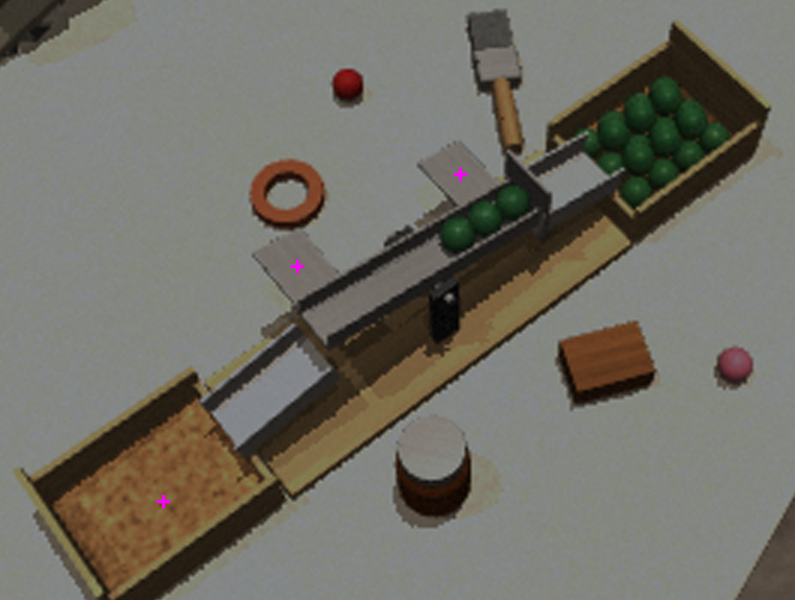

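The fit markers land on both thumb plates and on the empty tray's floor. Next I close the fingers and swing the tool round on an arc, staying high.

Emit:
{"method": "arm_command", "body": {
  "moves": [0, -0.04, 0, 0.085, 0, 0, 1, 0, -0.04, 0, 0.085, 0, 0, 1, 0, -0.04, 0, 0.085, 0, 0, 1, 0, -0.04, 0, 0.085, 0, 0, 1, 0, -0.04, 0, 0.085, 0, 0, 1, 0, -0.04, 0, 0.085, 0, 0, 1, 0, -0.04, 0, 0.085, 0, 0, 1, 0, -0.04, 0, 0.085, 0, 0, 1, 0, -0.04, 0, 0.085, 0, 0, 1, 0, -0.04, 0, 0.085, 0, 0, 1, 0, -0.04, 0, 0.085, 0, 0, 1, 0, -0.04, 0, 0.085, 0, 0, 1, 0, -0.04, 0, 0.085, 0, 0, 1, 0, -0.04, 0, 0.085, 0, 0, 1, 0, -0.04, 0, 0.085, 0, 0, 1, 0, -0.04, 0, 0.085, 0, 0, 1, 0, -0.04, 0, 0.085, 0, 0, 1, 0, -0.04, 0, 0.085, 0, 0, 1]
}}

```text
clock: 1.65
eef_pos: [0.4809, -0.1175, 0.3957]
tool_rot: [0.124, 0.698, -0.127, 0.694]
ft_force: [0.6, -0.0, -0.9]
grip_width: 0.0002
```

```bash
python3 - <<'E'
from h import *
to(W([-.060,-.0826,.140]))
E
```

```text
clock 1.65 tip [ 0.4797 -0.1179  0.2227] shift [0.0824 0.0237 0.0367] F [ 0.6153 -0.0317 -0.9433] j [-0.2387  0.2376 -0.0226  1.3166 -0.0038  1.6885] g 0.00021396952617304103
[[-0.0067  0.3489  0.9371]
 [-0.0023  0.9372 -0.3489]
 [-1.     -0.0045 -0.0055]]
```

Emit:
{"method": "arm_command", "body": {
  "moves": [0.01, 0.008, 0.012, -0.02, 0, 0, 1, 0.02, 0.008, 0.012, -0.02, 0, 0, 1, 0.02, 0.008, 0.013, -0.02, 0, 0, 1, 0.02, 0, 0, 0, 0, 0, 1, 0, 0, 0, 0, 0, 0, 1]
}}

```text
clock: 2.07
eef_pos: [0.5214, -0.1211, 0.3236]
tool_rot: [0.11, 0.7, -0.115, 0.697]
ft_force: [-1.1, -0.2, -0.3]
grip_width: 0.0002
```

```bash
python3 - <<'E'
from h import *
to(W([-.060,-.0826,.111]))
a=cv2.cvtColor(bot.camera("scene"),cv2.COLOR_RGB2BGR)[125:335,150:415]
b=cv2.cvtColor(bot.camera("side"),cv2.COLOR_RGB2BGR)[115:305,205:435]
cv2.imwrite("pics/p1.png",np.hstack([cv2.resize(a,(400,317)),cv2.resize(b,(384,317))]))
E
```

```text
clock 2.0667 tip [ 0.5204 -0.1222  0.1506] shift [ 0.0395  0.0136 -0.0028] F [-1.0893 -0.2068 -0.3321] j [-0.2266  0.3594 -0.0471  1.1682 -0.0071  1.6647] g 0.00023039298891261475
[[-0.0054  0.3149  0.9491]
 [-0.006   0.9491 -0.315 ]
 [-1.     -0.0074 -0.0032]]
```

View pics/p1.png

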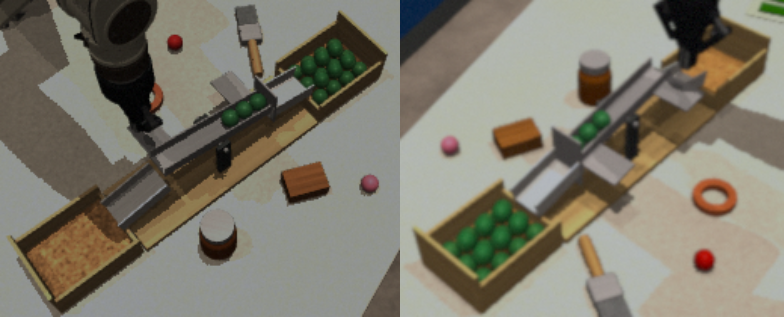

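The finger is above the right plate: scene pane (150,120), side pane (685,75). The balls are still against the shut plate. Now I correct y and go down to contact.

Emit:
{"method": "arm_command", "body": {
  "moves": [0.01, 0.012, -0.002, 0, 0, 0, 1, 0.015, 0.006, 0, 0, 0, 0, 1, 0.008, 0, 0, 0, 0, 0, 1, 0.008, 0, 0, 0, 0, 0, 1]
}}

```text
clock: 2.5
eef_pos: [0.5284, -0.1013, 0.2907]
tool_rot: [0.11, 0.693, -0.115, 0.703]
ft_force: [-0.1, -0.1, -0.4]
grip_width: -0.0002
```

```bash
python3 - <<'E'
from h import *
to(W([-.060,-.085,.0807]))
E
```

```text
clock 2.5 tip [ 0.5305 -0.1028  0.1177] shift [ 0.037  -0.0106 -0.0069] F [-0.0773 -0.1487 -0.3575] j [-0.1879  0.3846 -0.1015  1.071  -0.0062  1.7023] g -0.00018568167224655157
[[ 0.0123  0.3141  0.9493]
 [-0.0087  0.9494 -0.314 ]
 [-0.9999 -0.0044  0.0144]]
```

Emit:
{"method": "arm_command", "body": {
  "moves": [0.003, -0.006, -0.005, 0, 0, 0, 1, 0.006, 0, 0, 0, 0, 0, 1, 0.007, 0, 0, 0, 0, 0, 1, 0.007, 0, 0, 0, 0, 0, 1, 0.007, 0, 0, 0, 0, 0, 1, 0.006, 0, 0, 0, 0, 0, 1]
}}

```text
clock: 3.0
eef_pos: [0.5215, -0.1058, 0.2548]
tool_rot: [0.11, 0.692, -0.115, 0.704]
ft_force: [-14.1, 3.8, 54.6]
grip_width: 0.0002
```

```bash
python3 - <<'E'
from h import *
to(W([-.060,-.085,.0807]))
E
```

```text
clock 3.0 tip [ 0.5244 -0.1075  0.0819] shift [ 0.0012 -0.0043 -0.0021] F [-14.0514   3.7577  54.5818] j [-0.1986  0.4082 -0.1699  0.9746 -0.0062  1.6911] g 0.00019154683048801385
[[ 0.0165  0.3136  0.9494]
 [-0.0097  0.9495 -0.3135]
 [-0.9998 -0.004   0.0187]]
```

The seesaw is on its stop with 54 N at the fingertip, so I ease off and hold lightly.

Emit:
{"method": "arm_command", "body": {
  "moves": [-0.001, 0, 0, 0, 0, 0, 1, 0, 0, 0, 0, 0, 0, 1]
}}

```text
clock: 3.17
eef_pos: [0.5215, -0.1059, 0.2562]
tool_rot: [0.11, 0.691, -0.115, 0.705]
ft_force: [-0.6, 0.7, 0.3]
grip_width: -0.0
```

```bash
cat > look.py <<'E'
from h import *
import sys
to(W([-.060,-.085,.0807]))
a=cv2.cvtColor(bot.camera("scene"),cv2.COLOR_RGB2BGR)[125:335,150:415]
b=cv2.cvtColor(bot.camera("side"),cv2.COLOR_RGB2BGR)[115:305,205:435]
cv2.imwrite(f"pics/{sys.argv[1]}.png",np.hstack([cv2.resize(a,(400,317)),cv2.resize(b,(384,317))]))
E
python3 look.py p2
```

```text
clock 3.1667 tip [ 0.5246 -0.1075  0.0832] shift [ 0.0025 -0.0044 -0.0022] F [-0.6483  0.68    0.3425] j [-0.199   0.4064 -0.1687  0.9767 -0.0055  1.6911] g -3.133909601470136e-05
[[ 0.0175  0.314   0.9493]
 [-0.0091  0.9494 -0.3139]
 [-0.9998 -0.0032  0.0195]]
```

View pics/p2.png

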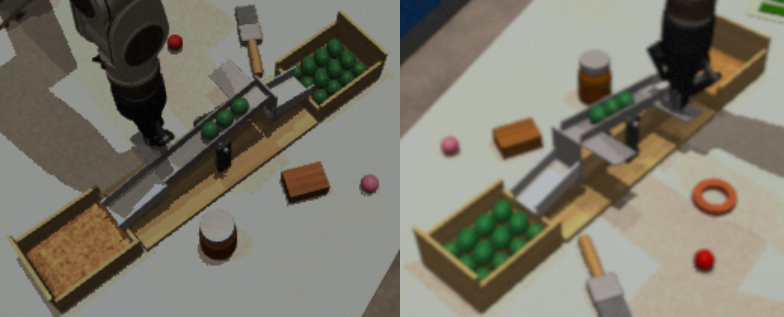

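The seesaw is tipped right, and the balls are on their way at (210–240,105–130). I hold with light contact while they roll.

Emit:
{"method": "arm_command", "body": {
  "moves": [0.0005, 0, 0, 0, 0, 0, 1, 0, 0, 0, 0, 0, 0, 1, 0, 0, 0, 0, 0, 0, 1, 0, 0, 0, 0, 0, 0, 1, 0, 0, 0, 0, 0, 0, 1, 0, 0, 0, 0, 0, 0, 1, 0, 0, 0, 0, 0, 0, 1, 0, 0, 0, 0, 0, 0, 1, 0, 0, 0, 0, 0, 0, 1, 0, 0, 0, 0, 0, 0, 1, 0, 0, 0, 0, 0, 0, 1, 0, 0, 0, 0, 0, 0, 1, 0, 0, 0, 0, 0, 0, 1, 0, 0, 0, 0, 0, 0, 1, 0, 0, 0, 0, 0, 0, 1, 0, 0, 0, 0, 0, 0, 1, 0, 0, 0, 0, 0, 0, 1, 0, 0, 0, 0, 0, 0, 1, 0, 0, 0, 0, 0, 0, 1, 0, 0, 0, 0, 0, 0, 1]
}}

```text
clock: 4.93
eef_pos: [0.5217, -0.1059, 0.2559]
tool_rot: [0.11, 0.692, -0.115, 0.705]
ft_force: [-0.4, -0.6, 4.6]
grip_width: 0.0001
```

```bash
python3 look.py p3
```

```text
clock 4.9333 tip [ 0.5246 -0.1074  0.0829] shift [ 0.0022 -0.0044 -0.0023] F [-0.417  -0.6472  4.6226] j [-0.1991  0.4071 -0.1686  0.9764 -0.0051  1.691 ] g 9.971221258096812e-05
[[ 0.0173  0.314   0.9493]
 [-0.0087  0.9494 -0.3139]
 [-0.9998 -0.0029  0.0192]]
```

View pics/p3.png

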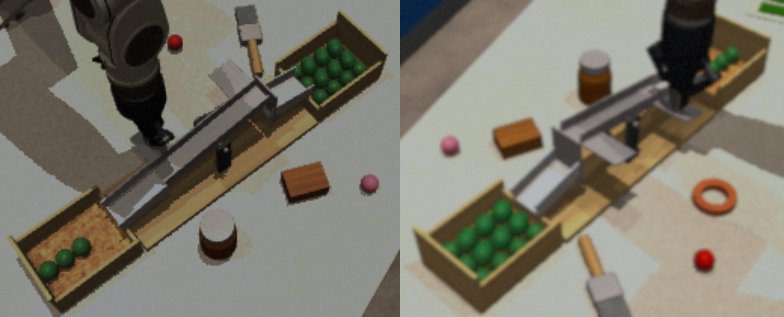

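All three balls lie in the empty tray at (48–82,246–271) and the trough is empty. Now I rise and cross to above the left plate.

Emit:
{"method": "arm_command", "body": {
  "moves": [-0.02, 0, 0, 0, 0, 0, 1, -0.03, 0, 0, 0, 0, 0, 1, -0.02, 0.02, 0, 0, 0, 0, 1, 0, 0.03, 0, 0, 0, 0, 1, 0, 0.03, 0, 0, 0, 0, 1, 0, 0.03, 0, 0, 0, 0, 1, 0, 0.02, 0, 0, 0, 0, 1, 0, 0.015, 0, 0, 0, 0, 1, 0, 0, 0, 0, 0, 0, 1, 0, 0, 0, 0, 0, 0, 1]
}}

```text
clock: 5.87
eef_pos: [0.5685, 0.0373, 0.3223]
tool_rot: [0.112, 0.693, -0.116, 0.703]
ft_force: [-0.5, -0.3, -0.4]
grip_width: -0.0
```

```bash
sed -i 's/^to.*/to(W([-.060,.083,.111]))/' look.py; python3 look.py p4
```

```text
clock 5.8667 tip [0.5706 0.036  0.1494] shift [ 0.0382  0.013  -0.0052] F [-0.4731 -0.3107 -0.406 ] j [ 0.0675  0.4186  0.039   1.1796 -0.0083  1.9618] g -2.1117571459347495e-05
[[ 0.0122  0.318   0.948 ]
 [-0.0075  0.9481 -0.318 ]
 [-0.9999 -0.0032  0.014 ]]
```

View pics/p4.png

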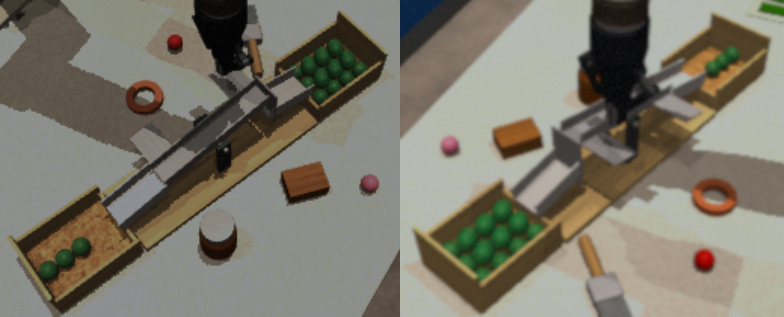

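The seesaw stayed tipped right, and the balls have not moved since the last picture. The tip is nearly above the left plate at side pane (625,150), so I correct by y +13 mm, z −5 mm and come down.

Emit:
{"method": "arm_command", "body": {
  "moves": [0.01, 0.01, -0.004, 0, 0, 0, 1, 0.01, 0, 0, 0, 0, 0, 1, 0.008, 0, 0, 0, 0, 0, 1, 0, 0, 0, 0, 0, 0, 1]
}}

```text
clock: 6.3
eef_pos: [0.567, 0.0448, 0.2911]
tool_rot: [0.114, 0.693, -0.118, 0.702]
ft_force: [-1.0, 0.2, 0.0]
grip_width: -0.0
```

```bash
python3 -c "
from h import *
to(W([-.060,.085,.0807]))"
```

```text
clock 6.3 tip [0.5689 0.0434 0.1181] shift [ 0.0373  0.0085 -0.0013] F [-0.9842  0.1981  0.0033] j [ 0.081   0.442  -0.0108  1.1079 -0.009   1.9816] g -1.1332270808876686e-05
[[ 0.0108  0.324   0.946 ]
 [-0.0082  0.9461 -0.3239]
 [-0.9999 -0.0042  0.0129]]
```

Emit:
{"method": "arm_command", "body": {
  "moves": [0.002, 0.006, 0, 0, 0, 0, 1, 0.006, 0, 0, 0, 0, 0, 1, 0.007, 0, 0, 0, 0, 0, 1, 0.007, 0, 0, 0, 0, 0, 1, 0.006, 0, 0, 0, 0, 0, 1, 0.002, 0, 0, 0, 0, 0, 1, 0, 0, 0, 0, 0, 0, 1]
}}

```text
clock: 6.88
eef_pos: [0.5692, 0.0497, 0.2569]
tool_rot: [0.114, 0.694, -0.119, 0.701]
ft_force: [0.7, -0.1, 0.0]
grip_width: 0.0001
```

```bash
sed -i 's/^to.*/to(W([-.060,.085,.0807]))/' look.py; python3 look.py p5
```

```text
clock 6.8833 tip [0.5709 0.0484 0.0839] shift [ 0.0032  0.0031 -0.0011] F [ 0.737 -0.141  0.043] j [ 0.0892  0.4786 -0.0491  1.0342 -0.0089  1.9917] g 8.088263758447239e-05
[[ 0.0095  0.3257  0.9454]
 [-0.0081  0.9455 -0.3256]
 [-0.9999 -0.0045  0.0117]]
```

View pics/p5.png

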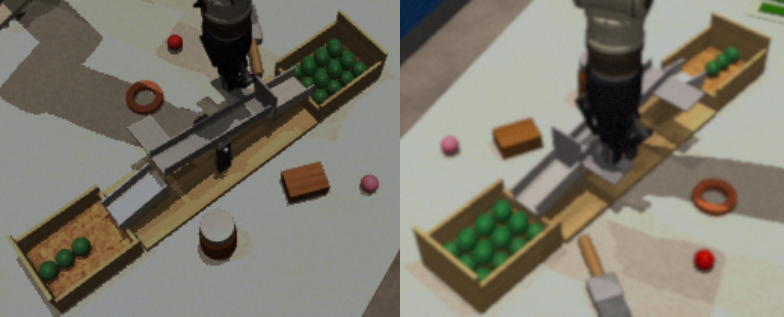

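The seesaw is almost fully back, with no stop force felt yet. I press in small steps until the stop shows as force.

Emit:
{"method": "arm_command", "body": {
  "moves": [0.0015, 0, 0, 0, 0, 0, 1, 0.001, 0, 0, 0, 0, 0, 1, 0, 0, 0, 0, 0, 0, 1]
}}

```text
clock: 7.23
eef_pos: [0.5695, 0.0496, 0.2566]
tool_rot: [0.115, 0.693, -0.119, 0.702]
ft_force: [0.5, 0.3, 0.4]
grip_width: 0.0002
```

Emit:
{"method": "arm_command", "body": {
  "moves": [0.003, 0, 0, 0, 0, 0, 1, 0.002, 0, 0, 0, 0, 0, 1]
}}

```text
clock: 7.4
eef_pos: [0.5696, 0.0496, 0.2559]
tool_rot: [0.115, 0.692, -0.119, 0.703]
ft_force: [-7.3, -0.0, 14.9]
grip_width: 0.0002
```

Emit:
{"method": "arm_command", "body": {
  "moves": [0.002, 0, 0, 0, 0, 0, 1]
}}

```text
clock: 7.48
eef_pos: [0.5693, 0.0496, 0.2559]
tool_rot: [0.115, 0.691, -0.119, 0.703]
ft_force: [-4.3, 0.1, 10.5]
grip_width: 0.0004
```

At 10–15 N the plate moves no further, so it is on the stop. I lift straight up and pull back towards the robot.

Emit:
{"method": "arm_command", "body": {
  "moves": [-0.01, 0, 0, 0, 0, 0, 1, -0.03, 0, 0, 0, 0, 0, 1, -0.04, 0, 0, 0, 0, 0, 1, -0.04, 0, 0, 0, 0, 0, 1, -0.03, 0, -0.02, 0, 0, 0, 1, 0, 0, -0.04, 0, 0, 0, 1, 0, 0, -0.04, 0, 0, 0, 1, 0, 0, -0.04, 0, 0, 0, 1, 0, 0, -0.03, 0, 0, 0, 1, 0, 0, 0, 0, 0, 0, 1, 0, 0, 0, 0, 0, 0, 1]
}}

```text
clock: 8.4
eef_pos: [0.4006, 0.107, 0.4101]
tool_rot: [0.117, 0.689, -0.118, 0.706]
ft_force: [0.6, -0.8, 0.8]
grip_width: -0.0
```

```bash
python3 look.py p6; python3 - <<'E'
from h import *
# compare plates / bystanders to the first pictures
for n,(y,x) in {"scene":(slice(125,335),slice(150,415)),"side":(slice(115,305),slice(205,435))}.items():
    a=cv2.imread(f"pics/{n}0.png");b=cv2.cvtColor(bot.camera(n),cv2.COLOR_RGB2BGR)
    cv2.imwrite(f"pics/{n}_cmp.png",np.hstack([cv2.resize(v[y,x],(400,317),interpolation=cv2.INTER_CUBIC) for v in(a,b)]))
E
```

```text
clock 8.4 tip [0.4046 0.1061 0.2371] shift [0.1606 0.0028 0.1711] F [ 0.5528 -0.8442  0.7589] j [ 0.2647  0.0591 -0.1976  1.2929 -0.0114  2.1703] g -3.8881771453418666e-05
[[ 0.0234  0.3287  0.9442]
 [-0.0055  0.9444 -0.3286]
 [-0.9997  0.0025  0.0239]]
```

View pics/scene_cmp.png

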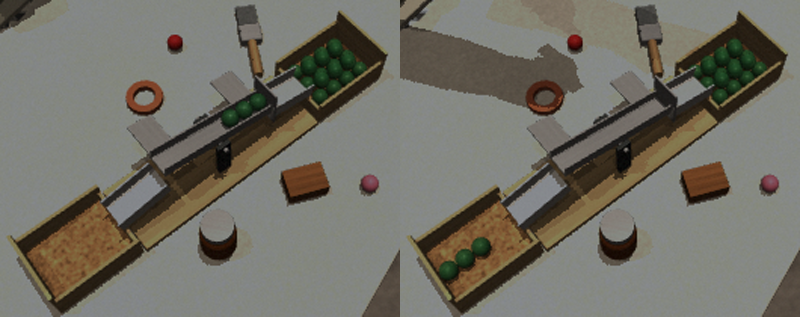

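View pics/side_cmp.png

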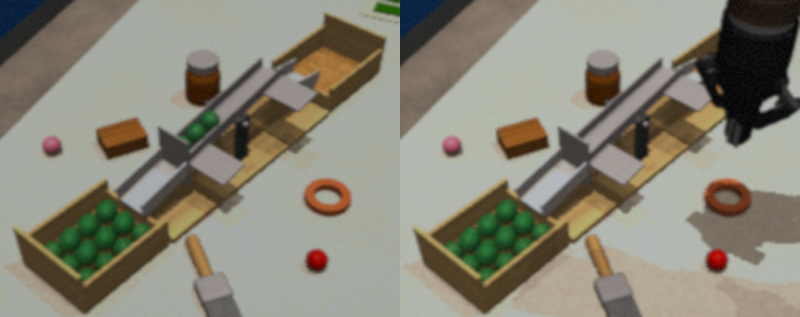

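The before and after views match: the plates have the same tilt and the bystanders haven't moved. Three balls lie in the tray at (448–482,246–270), and the arm is clear of everything.

```bash
python3 -c "
from workcell import bot
print(bot.job_done())"
```

```text
the job is handed in; nothing more can be done
None
```

The job is done and handed in at about 8.5 s of the 38 s allowed. With closed fingertips I pressed the right thumb plate down to its stop, and all three green balls rolled into the empty tray. I then pressed the left plate down to its stop, lifted off and moved clear.

- **Final views:** the three balls lie in the formerly empty tray, and the trough is empty. In both camera views the seesaw looks tipped as in the first pictures. The jar, foil roll, block, brush and the stray red and pink balls look unmoved.
- **Right press:** the first press briefly reached about 55 N at the fingertip (56 N at the wrist) when it met the stop. That is under the 120 N wrist limit. I took the 40 N limit to cover only the arm and gripper body, not the fingertips. I eased off at once.
- **Left press:** it stopped short at first with no force felt, so I pressed on until it read 10–15 N with no more movement. The fingertip was then 83 mm up, as on the right plate at its stop. That is about 2 mm above the stated 81 mm, in line with the calibration tolerance.

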